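# Clear the board holder and hold its spring jaw open at the mark

### The arm

A 7-joint arm with a two-finger parallel gripper is mounted at the origin on the work surface. World frame = base frame: x ahead of the robot, y to its left, z up, the work surface at z = 0. Lengths are in m, angles in rad, forces in N, time in s.
With the tool pointing down it reaches from about 0.425 to 0.825 m from the base axis. Payload 3.6 kg.
Tool frame: the origin (TCP) lies midway between the tips of the shut fingers; the grasp point (between the pads) lies 19 mm behind it; z points along the fingers, y is the line along which they close (so a half turn about z gives the same grasp; the last joint's range is limited). The gripper opens to 93 mm and grips with 3 to 60 N. Pads are 15 mm wide; open, the fingers measure 128 mm over their backs; the gripper's body (75 mm by 188 mm) begins 65 mm behind the grasp point.
Start: joints at [-0.026, 0.615, -0.013, 1.423, 0.008, 1.103, -0.04], TCP at [0.65, 0, 0.219] pointing down, gripper open.
Joint ranges: [-3.12, 3.12], [-0.3, 2.06], [-1.34, 1.32], [0.26, 2.42], [-1.36, 4.5], [0.01, 1.98], [-2.84, 2.84]. Speed limits (rad/s): [2.79, 2.79, 3.14, 3.14, 3.14, 3.14, 3.14].

### API

Orientations are given as a rotation vector (axis times angle).
In Python, from bench import manip, eyes gives the robot as it stands.
- The arm moves only by the tool drive_tool, never from a script. Its argument "series" is a list of rows, each a list of 7 numbers: the turn, a rotation vector about the tool's x, y, z as a fraction of full scale, then the shift along the tool's x, y, z as a fraction of full scale, then the gripper's target within -1 to 1 (shut at 1, half-way at 0, fully open at -1). A call has 1 to 8 rows; each row shifts and turns the commanded pose from where the row before left it, along the tool's axes as they then stand; what a row does not reach is not made up. Full scale, the value 1, is 0.025 m for a shift and 0.12 rad for a turn. A row lasts 1/12 s, in which the tool goes at most 41.7 mm and 7.16 degrees, less where a joint would pass 70% of its speed; a pose out of reach is approached as far as the arm can. A call with a number of a shift or a turn outside -1 to 1 is refused whole. A call with a gripper value outside its range is refused whole. The fingers move at their own pace and stop on an object; the grip force is fixed at half the most. Time passes only in rows, so rows that do not move let the fingers close. It gives the time, the measured TCP pose, the force, the opening and the grip force at its end, in the units of the state.
- manip.get_state(): the state, without advancing time (a new reading comes with each control period).
- eyes.camera(name): name is "scene" or "side" or "wrist"; returns a dict with "image" (480x640x3 uint8, red, green, blue), "intrinsics" (3x3 intrinsics, pixels), "D" ([k1, k2, p1, p2, k3] as OpenCV has them; the pictures are not rectified), "R" (3x3) and "t" (3): a world point X has camera coordinates R X + t. Camera axes: x right, y down, z forward; pixel columns grow to the right and rows downward; lengths in m; the calibration is good to about 2 mm. A picture is of the moment at which its call begins. There is no depth.
- manip.hand_in(): hands the job in; it is judged then, once.
The state is a dict: "time_s": time; "q": joint angles; "qd": joint speeds; "tau": joint torques, N m; "tool_pos": TCP position; "tcp_rot": TCP orientation; "force": force on the tool from outside, world axes, zero at the start; "torque": the same for the moment, N m; "finger_gap": finger opening in m; "grasp_force": force on a finger pad.
Only numpy, scipy, OpenCV 4.12 (cv2) and the standard library are available. Lean on these libraries where they do the work, as an engineer would, in place of code of your own. Each camera call takes 0.05 s, during which the arm holds its last target. There are 200 camera calls.

### The job

A heat sink has been left lying in the spring-jaw board holder: take it out and set it down in the blue tray (do not drop it in). Then pull the orange handle out against its spring until the red pointer lines up with the yellow clip, and finish while still holding it there with the fingers, so that a colleague can lay the next circuit board in. Leave the other parts on the bench undisturbed.

Things in the scene. Friction and masses are not known exactly. Their poses are not given: they have to be found in the camera images.
- holder: Fixed board holder, place and yaw vary: grey plate, x -185..+100 mm, y -65..+65 mm, 12 mm thick. Origin: its underside, below the moving jaw's rest place. Its -x axis is the pull direction (roughly towards the robot). Fixed jaw at x +80..+94 mm, 35 mm high; flat bed x +8..+80 mm, 12 mm above the bench; two blocks, 30 mm high, at x -181..-163 mm.
- jaw: Spring-loaded slide: aluminium jaw bar (16 mm in x, 90 mm in y, top 34 mm above the bench) with pull bar, orange handle and red pointer. Origin: mid jaw bar, 12 mm above the bench, at rest over the holder's origin. Pulls along the holder's -x, at most 100 mm to a stop; the spring takes 3 N at first plus 80 N/m (about 9 N at 70 mm) and draws it home if let go.
- handle (a point): Grip point of the orange handle, an upright block 14 mm thick along the pull (holder x), 36 mm wide (holder y), from 25 to 85 mm above the bench. The point is on its centre, 65 mm above the bench, 62 mm on the pull side (-x) of the jaw bar; nothing near it is higher than 37 mm. Moves with the jaw; axes as the holder's.
- pointer (a point): Tip of the red pointer on the +y end of the moving jaw bar, 24 mm above the bench; moves with the jaw.
- mark_line (a point): Centre line of the yellow clip (8 mm wide in x, top 25 mm above the bench) on the white scale strip along the holder's +y edge; fixed in a run, 35 to 70 mm on the pull side of the pointer's rest place. Axes as the holder's; the pointer is at the mark when both have the same place along this x axis (their y and z differ by 2 mm or less).
- mark: The yellow clip as a body; its origin is on the holder's middle line on the bench, at the clip's position along the holder's x. Axes as the holder's.
- heatsink: Loose finned aluminium heat sink, 40 mm (x, along the fins) x 34 mm (y) x 26 mm high, about 60 g, lying on the holder's bed between the jaws, fins up. Origin: centre of its underside. Grip it across the 34 mm (y), on the outer fins.
- blue_tray: Blue open parts tray, fixed, 150 mm (x) x 130 mm (y) x 30 mm high, walls and floor 4 mm, empty. Origin: centre of its underside.
- black_tray: Black tray of the same shape and size, with a memory module in it; may be on either side of the blue one. Not to be used.
- memory: Green memory module, 70 x 30 x 4 mm, lying in the black tray. Leave alone. Origin: centre of underside.
- screwdriver: Red-handled screwdriver 160 mm long lying left of the holder. Leave alone. Origin: on its length, on the bench.
- touchpad: Grey touchpad module 110 x 70 x 5 mm lying left of the holder, by the laptop. Leave alone. Origin: centre of underside.
- battery: Black battery pack 110 x 60 x 8 mm, at the left. Leave alone. Origin: centre of underside.
- screw_jar: Small clear jar with a white cap, 48 mm across, 55 mm high. Leave alone. Origin: centre of underside.
- speaker: Black speaker module 70 x 30 x 10 mm to the right of the trays. Leave alone. Origin: centre of underside.
Not all that is in view belongs to the job. Of the things that look like the heatsink, the middle-sized one is meant.

How it is judged:
On the way, in this order (a step that is already met when the one before it is completed fails the run):
1. the heat sink rests in the blue tray, let go (x of heatsink in the frame of blue_tray between -0.072 and 0.072 m and y of heatsink in the frame of blue_tray between -0.062 and 0.062 m and z of heatsink in the frame of blue_tray below 0.028 m and linear speed of heatsink below 0.03 m/s and contact force between the fingers and heatsink below 0.1 N), for 0.2 s.
2. the fingers hold the handle with the pointer at the yellow clip (x of pointer in the frame of mark_line between -0.006 and 0.006 m and contact force between the fingers and jaw above 2 N and linear speed of jaw below 0.015 m/s), for 0.3 s.
At the end, for the whole second after the job is handed in: The heat sink is at rest inside the blue tray, not touched by the fingers, and the fingers (more than 2 N on the jaw or its handle) hold the jaw still with the pointer within 6 mm of the clip's centre line, throughout the last second (all of step 1 and all of step 2); the arm keeps its last pose, push and grip.
It fails at once if the heat sink is dropped (falls or flies free faster than 0.7 m/s, a fall of about 25 mm) (linear speed of heatsink above 0.7 m/s and contact force between the fingers and heatsink below 0.1 N).
It fails at once if another part on the bench is moved more than 20 mm (distance of any of memory, screwdriver, touchpad, battery, screw_jar, speaker from where it was at the start of the episode above 0.02 m).
It also fails if it takes over 45 s, if anything falls off the work surface, if the arm or the gripper's body presses on something with over 40 N, if the wrist force passes 120 N, or if a joint passes its speed limit or range.

## Working session

There is one attempt and no reset: what is moved stays moved. The work goes in short steps, Python scripts to look and compute and a tool call to move; the robot and the scene stay as the last step left them, time stands still between calls to the robot, and variables do not carry over. Pictures are saved under pics/ and viewed, at most 10 in all, crops included, and the job is handed in when it is done.

Besides the shell and the picture viewer there is one more tool, called after "Emit:" as a command line: name --pt "numbers of a row" for each row, then --argument value for the rest. drive_tool: Moves the arm, as the interface text tells. Its arguments: {"type":"object","properties":{"series":{"type":"array"}},"required":["series"]}

```bash
mkdir -p pics; cat > h.py <<'E'
from bench import manip, eyes
import cv2, numpy as np
from scipy.spatial.transform import Rotation as Ro
def snap(n,f):
    c=eyes.camera(n); cv2.imwrite('pics/'+f,c['image'][:,:,::-1]); np.savez('pics/'+f[:-4],**{k:c[k] for k in('image','intrinsics','D','R','t')}); return c
def load(f): return np.load('pics/'+f+'.npz')
def w(c,px,z):
    px=np.array(px,float).reshape(-1,1,2); u=cv2.undistortPoints(px,np.array(c['intrinsics']),np.array(c['D'])).reshape(-1,2)
    R=np.array(c['R']);o=-R.T@np.array(c['t']).ravel(); d=np.c_[u,np.ones(len(u))]@R
    return o+d*((z-o[2])/d[:,2])[:,None]
def proj(c,P):
    return cv2.projectPoints(np.array(P,float),cv2.Rodrigues(np.array(c['R']))[0],np.array(c['t'],float).reshape(3,1),np.array(c['intrinsics']),np.array(c['D']))[0].reshape(-1,2)
E
python3 - <<'E'
from h import *
for n in('scene','side','wrist'): snap(n,n+'0.png')
s=manip.get_state(); print(s['time_s'],s['tool_pos'],s['tcp_rot'],s['finger_gap'])
E
```

```text
0.15 [6.49409371e-01 3.83197901e-05 2.17785129e-01] [-2.22034758e+00 -2.22063381e+00  2.14425818e-03] 0.09322331000904645
```

View pics/scene0.png

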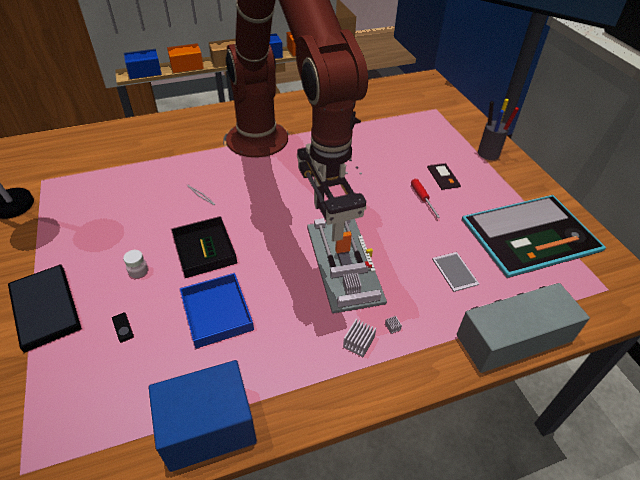

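View pics/wrist0.png

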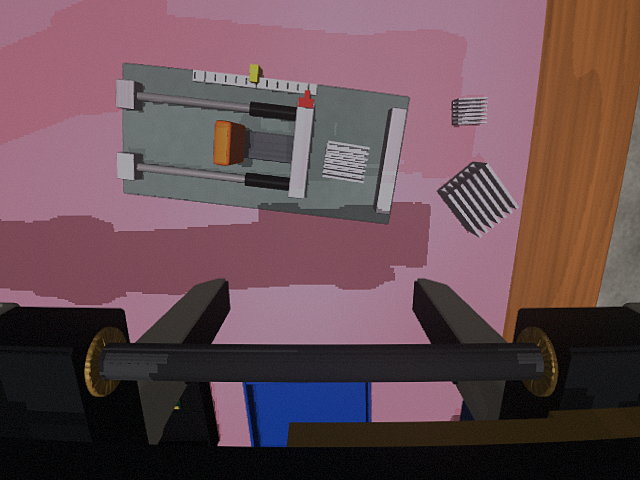

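The wrist view shows three heat-sink look-alikes: the one in the holder at (345,161), a small one at (469,111), and a large one at (478,199). The middle-sized one is in the holder. The yellow clip is at (255,73), the red pointer at (306,97) and the orange handle at (228,143). In the scene view, the blue tray is at about (216,310). I'll check the choice in a close crop.

```bash
python3 - <<'E'
from h import *
c=load('wrist0'); im=c['image'][50:240,110:530,::-1]
cv2.imwrite('pics/crop1.png',cv2.resize(im,None,fx=1.9,fy=1.9,interpolation=cv2.INTER_CUBIC))
P=w(c,[(124,63),(409,97),(389,223),(123,193)],.012); print(P.round(4)); 
for i in range(4): print(np.linalg.norm(P[i]-P[(i+1)%4]).round(4))
print('pointer',w(c,[(307,92)],.024),'clip',w(c,[(255,73)],.025))
print('sink top',w(c,[(327,141),(370,146),(366,182),(322,177)],.038))
print('handle top',w(c,[(216,121),(230,121),(230,163),(215,165)],.085))
s=load('scene0')
T=w(s,[(180,291),(237,274),(253,322),(193,347)],.03);print('tray',T.round(4),T.mean(0))
for i in range(4): print(np.linalg.norm(T[i]-T[(i+1)%4]).round(4))
print('bigs',w(s,[(360,338),(393,325)],.02))
E
```

```text
[[ 0.4569  0.1548  0.012 ]
 [ 0.7359  0.1207  0.012 ]
 [ 0.7217 -0.0059  0.012 ]
 [ 0.4394  0.0272  0.012 ]]
0.2811
0.1274
0.2843
0.1288
pointer [[0.63626376 0.12341373 0.024     ]] clip [[0.58784596 0.14045964 0.025     ]]
sink top [[0.65507392 0.07817685 0.038     ]
 [0.69547162 0.07364828 0.038     ]
 [0.69267579 0.04000995 0.038     ]
 [0.65036717 0.04477899 0.038     ]]
handle top [[0.5653283  0.0937602  0.085     ]
 [0.57665151 0.09362784 0.085     ]
 [0.57462939 0.06051303 0.085     ]
 [0.56204788 0.05899252 0.085     ]]
tray [[ 0.5723 -0.3199  0.03  ]
 [ 0.5638 -0.1867  0.03  ]
 [ 0.7065 -0.1837  0.03  ]
 [ 0.7272 -0.3155  0.03  ]] [ 0.64243314 -0.25143727  0.03      ]
0.1335
0.1427
0.1334
0.155
bigs [[0.8117325  0.02270356 0.02      ]
 [0.80439771 0.1037895  0.02      ]]
```

View pics/crop1.png

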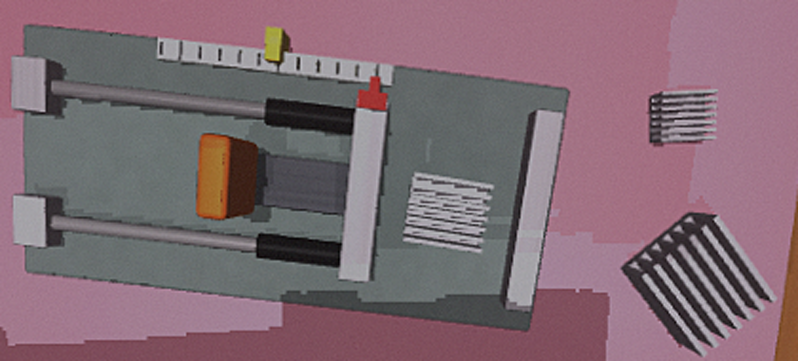

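The crop confirms the choice. The sink in the holder is middle-sized (it measures 42 x 34 mm), and the plate measures about 283 x 128 mm, with yaw about -0.118. I'll turn the tool so the fingers close along the holder's y.

Emit:
drive_tool --pt "0 0 1 0 0 0 -1" --pt "0 0 1 0 0 0 -1" --pt "0 0 1 0 0 0 -1" --pt "0 0 1 0 0 0 -1" --pt "0 0 1 0 0 0 -1" --pt "0 0 1 0 0 0 -1" --pt "0 0 1 0 0 0 -1" --pt "0 0 1 0 0 0 -1"

```text
time_s: 0.82
tool_pos: [0.6497, 0.0002, 0.2182]
tcp_rot: [-2.998, -0.936, 0.002]
force: [-0.3, 0.7, 0.3]
finger_gap: 0.0931
grasp_force: 0.0
```

Emit:
drive_tool --pt "0 0 1 0 0 0 -1" --pt "0 0 1 0 0 0 -1" --pt "0 0 1 0 0 0 -1" --pt "0 0 1 0 0 0 -1" --pt "0 0 1 0 0 0 -1" --pt "0 0 1 0 0 0 -1" --pt "0 0 0.07 0 0 0 -1" --pt "0 0 0 0 0 0 -1"

```text
time_s: 1.48
tool_pos: [0.6497, 0.0003, 0.2182]
tcp_rot: [3.136, -0.18, -0.002]
force: [0.1, -0.5, 0.2]
finger_gap: 0.093
grasp_force: 0.0
```

```bash
cat >> h.py <<'E'
def to(x,y,z):
    s=manip.get_state(); R=Ro.from_rotvec(s['tcp_rot']).as_matrix(); d=np.array([x,y,z])-s['tool_pos']
    print('t',round(s['time_s'],2),'pos',np.round(s['tool_pos'],4),'toolx yaw',np.arctan2(R[1,0],R[0,0]).round(4),'zaxis',R[:,2].round(3),'units',(R.T@d/.025).round(2))
E
python3 -c "
from h import *
to(.673,.059,.12)"
```

```text
t 1.48 pos [6.497e-01 3.000e-04 2.182e-01] toolx yaw -0.1147 zaxis [-0.001 -0.    -1.   ] units [ 0.66 -2.44  3.93]
```

Emit:
drive_tool --pt "0 0 0 0.16 -0.61 0.8 -1" --pt "0 0 0 0.17 -0.61 0.8 -1" --pt "0 0 0 0.16 -0.61 0.8 -1" --pt "0 0 0 0.17 -0.61 0.8 -1" --pt "0 0 0 0 0 0.7 -1" --pt "0 0 0 0 0 0 -1" --pt "0 0 0 0 0 0 -1"

```text
time_s: 2.07
tool_pos: [0.6728, 0.0583, 0.1203]
tcp_rot: [3.136, -0.182, -0.004]
force: [0.8, -0.3, -0.2]
finger_gap: 0.0928
grasp_force: 0.0
```

```bash
python3 -c "
from h import *
to(.673,.059,.018)
a=snap('wrist','w1.png');b=snap('side','s1.png')
cv2.imwrite('pics/both1.png',np.hstack([cv2.resize(x['image'],(400,300)) for x in(a,b)])[:,:,::-1])
P=[(.6734,.0592,.038)]
print(proj(a,P),proj(b,P),proj(load('side0'),P))"
```

```text
t 2.07 pos [0.6728 0.0583 0.1203] toolx yaw -0.1161 zaxis [-0.003 -0.001 -1.   ] units [ 0.01 -0.03  4.09]
[[321.49111776 248.63844131]] [[285.98106949 251.74659551]] [[285.98106949 251.74659551]]
```

View pics/both1.png

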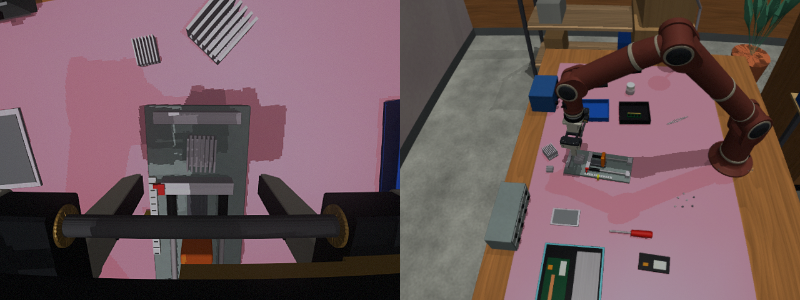

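The left half (wrist) shows the sink upright at full-scale (322,246). I predicted (321,249), so position and yaw agree. Next I descend and grip.

Emit:
drive_tool --pt "0 0 0 0 0 0.9 -1" --pt "0 0 0 0 -0.02 0.9 -1" --pt "0 0 0 0 0 0.9 -1" --pt "0 0 0 0 0 0.8 -1" --pt "0 0 0 0 0 0.5 -1" --pt "0 0 0 0 0 0 -1" --pt "0 0 0 0 0 0 1" --pt "0 0 0 0 0 0 1"

```text
time_s: 2.83
tool_pos: [0.6751, 0.0587, 0.0232]
tcp_rot: [-3.136, 0.185, -0.006]
force: [0.2, -0.0, 0.3]
finger_gap: 0.084
grasp_force: 0.0
```

Emit:
drive_tool --pt "0 0 0 0 0 0 1" --pt "0 0 0 0 0 0 1" --pt "0 0 0 0 0 0 1" --pt "0 0 0 0 0 0 1" --pt "0 0 0 0 0 0 1"

```text
time_s: 3.25
tool_pos: [0.6737, 0.0592, 0.0215]
tcp_rot: [-3.136, 0.184, -0.001]
force: [0.7, -0.2, 0.0]
finger_gap: 0.051
grasp_force: 0.0
```

Emit:
drive_tool --pt "0 0 0 0 0 0 1" --pt "0 0 0 0 0 0 1" --pt "0 0 0 0 0 0 1" --pt "0 0 0 0 0 0 1" --pt "0 0 0 0 0 0 1"

```text
time_s: 3.67
tool_pos: [0.6736, 0.059, 0.0211]
tcp_rot: [3.136, -0.185, -0.0]
force: [0.7, -0.3, 0.2]
finger_gap: 0.034
grasp_force: 29.9
```

```bash
python3 -c "
from h import *
to(.645,-.251,.15)
c=load('scene0'); print(proj(c,[(.6424+a*.075,-.2514+b*.065,z) for z in(.03,0) for a in(-1,1) for b in (-1,1)]).round())
cv2.imwrite('pics/tray.png',cv2.resize(c['image'][260:360,165:270,::-1],None,fx=4,fy=4,interpolation=cv2.INTER_CUBIC))"
```

```text
t 3.67 pos [0.6736 0.059  0.0211] toolx yaw -0.1176 zaxis [-0. -0. -1.] units [ 0.32 12.45 -5.15]
[[181. 289.]
 [237. 275.]
 [192. 343.]
 [253. 326.]
 [184. 297.]
 [239. 283.]
 [194. 351.]
 [254. 334.]]
```

View pics/tray.png

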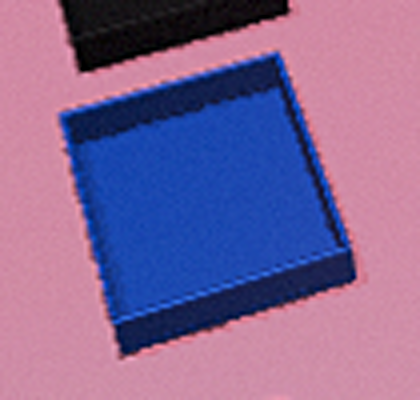

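The tray corners sit at about (180,289), (235,273), (252,322) and (194,341), so the centre is about (0.638,-0.252) and the yaw about 0. The grasp is solid: 34 mm gap at 29.9 N. Next I lift and carry.

Emit:
drive_tool --pt "0 0 0 0 0 -0.6 1" --pt "0 0 0 0 0 -1 1" --pt "0 0 0 0 0 -1 1" --pt "0 0 0 0 0.4 -1 1" --pt "0 0 0 0 0.8 -0.4 1" --pt "0 0 0 0 1 0 1" --pt "0 0 0 0 1 0 1" --pt "0 0 0 0 1 0 1"

```text
time_s: 4.33
tool_pos: [0.6609, -0.0458, 0.1214]
tcp_rot: [-3.136, 0.183, -0.0]
force: [0.1, -0.3, -1.2]
finger_gap: 0.0337
grasp_force: 29.9
```

Emit:
drive_tool --pt "0 0 0 0 1 0 1" --pt "0 0 0 0 1 0 1" --pt "0 0 0 0 1 0 1" --pt "0 0 0 0 1 0 1" --pt "0 0 0 0 1 0 1" --pt "0 0 0 0 1 0 1" --pt "0 0 0 0 1 0 1" --pt "0 0 0 0 0.8 0 1"

```text
time_s: 5.0
tool_pos: [0.6374, -0.2413, 0.1209]
tcp_rot: [3.135, -0.188, -0.001]
force: [-0.3, -0.1, -0.5]
finger_gap: 0.0339
grasp_force: 29.9
```

Emit:
drive_tool --pt "0 0 0 0 0.4 0 1" --pt "0 0 0 0 0 0 1" --pt "0 0 0 0 0 0 1"

```text
time_s: 5.25
tool_pos: [0.6372, -0.2479, 0.1208]
tcp_rot: [-3.135, 0.185, 0.001]
force: [-0.3, 1.0, -1.0]
finger_gap: 0.0337
grasp_force: 29.9
```

```bash
python3 -c "
from h import *
to(.638,-.252,.0135)
b=snap('wrist','w2.png')"
```

```text
t 5.25 pos [ 0.6372 -0.2479  0.1208] toolx yaw -0.1178 zaxis [-0.     0.002 -1.   ] units [0.05 0.17 4.29]
```

View pics/w2.png

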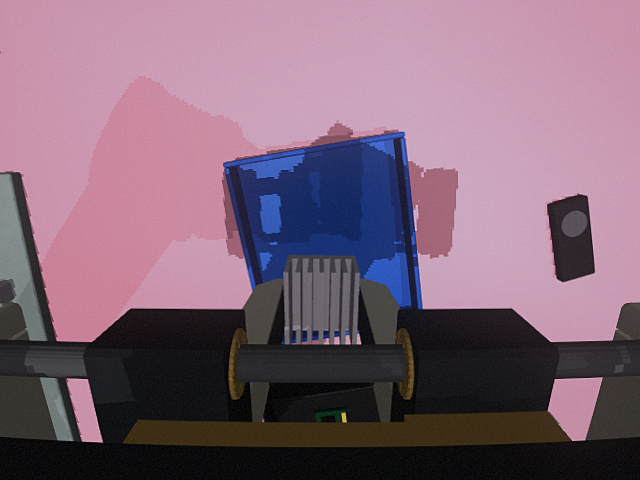

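The wrist view shows the sink held squarely at (321,300). The far top corners of the tray are at (224,163) and (404,132).

```bash
python3 -c "
from h import *
P=w(load('w2'),[(224,163),(404,132)],.03);print(P); e=P[1]-P[0];print(np.linalg.norm(e)); n=np.array([e[1],-e[0],0])/np.linalg.norm(e);n*=-np.sign(n[0]);c=P.mean(0)+.075*n;print(c);to(c[0],c[1],.0135)"
```

```text
[[ 0.70641591 -0.18546174  0.03      ]
 [ 0.71229006 -0.31324729  0.03      ]]
0.12792048984381754
[ 0.6344321  -0.25279854  0.03      ]
t 5.3 pos [ 0.6378 -0.2464  0.1208] toolx yaw -0.1157 zaxis [-0.     0.002 -1.   ] units [-0.1   0.28  4.29]
```

Emit:
drive_tool --pt "0 0 0 0 0.1 0.9 1" --pt "0 0 0 0 0.1 0.9 1" --pt "0 0 0 0 0 0.9 1" --pt "0 0 0 0 0 0.7 1" --pt "0 0 0 0 0 0.4 1" --pt "0 0 0 0 0 0.2 1" --pt "0 0 0 0 0 0 1" --pt "0 0 0 0 0 0 1"

```text
time_s: 5.97
tool_pos: [0.6376, -0.2531, 0.0219]
tcp_rot: [3.136, -0.183, 0.002]
force: [0.1, 1.0, -1.2]
finger_gap: 0.0341
grasp_force: 29.9
```

Emit:
drive_tool --pt "0 0 0 0 0 0.15 1" --pt "0 0 0 0 0 0.1 1" --pt "0 0 0 0 0 0.08 1" --pt "0 0 0 0 0 0 1" --pt "0 0 0 0 0 0 1" --pt "0 0 0 0 0 0 1"

```text
time_s: 6.47
tool_pos: [0.6368, -0.2538, 0.0131]
tcp_rot: [3.136, -0.185, 0.001]
force: [0.8, 0.1, 0.2]
finger_gap: 0.0337
grasp_force: 29.9
```

Emit:
drive_tool --pt "0 0 0 0 0 0 -0.2" --pt "0 0 0 0 0 0 -0.2" --pt "0 0 0 0 0 0 -0.2" --pt "0 0 0 0 0 0 -0.2" --pt "0 0 0 0 0 0 -0.2" --pt "0 0 0 0 0 0 -0.2" --pt "0 0 0 0 0 0 -0.2" --pt "0 0 0 0 0 0 -0.2"

```text
time_s: 7.13
tool_pos: [0.6366, -0.2537, 0.0129]
tcp_rot: [3.136, -0.185, -0.0]
force: [-0.6, -0.3, 0.8]
finger_gap: 0.0556
grasp_force: 0.0
```

Emit:
drive_tool --pt "0 0 0 0 0 -0.5 -0.2" --pt "0 0 0 0 0 -1 -0.2" --pt "0 0 0 0 0 -1 -0.2" --pt "0 0 0 0 0 -1 -0.2" --pt "0 0 0 0 0 -1 -0.2" --pt "0 0 0 0 0 -1 -0.2" --pt "0 0 0 0 0 0 -0.2"

```text
time_s: 7.72
tool_pos: [0.6399, -0.2559, 0.1579]
tcp_rot: [3.131, -0.184, 0.018]
force: [0.6, -1.0, 0.2]
finger_gap: 0.0559
grasp_force: 0.0
```

```bash
python3 -c "
from h import *
c=load('wrist0')
# handle top centre by fit; holder yaw -.118
ex=np.array([np.cos(.118),-np.sin(.118)]);ey=np.array([np.sin(.118),np.cos(.118)])
P=w(c,[(124,63),(409,97),(389,223),(123,193)],.012)[:,:2]; L=np.array([(-.185,.065),(.1,.065),(.1,-.065),(-.185,-.065)])
o=(P-(L@np.array([ex,ey]))).mean(0);print('origin',o,'handle',o-.062*ex)
d=lambda p,z:(((w(c,[p],z)[0,:2]-o)@ex).round(4),((w(c,[p],z)[0,:2]-o)@ey).round(4))
print('pointer',d((307.4,92),.024),'clip',d((254.7,69.5),.025),'handle top',d((222.5,142.5),.085))
h=o-.062*ex
to(h[0],h[1],.15)
a=snap('wrist','w3.png');b=snap('scene','sc3.png')
cv2.imwrite('pics/both3.png',np.hstack([cv2.resize(x['image'],(400,300)) for x in(a,b)])[:,:,::-1])"
```

```text
origin [0.63066099 0.06918718] handle [0.56909214 0.07648622]
pointer (np.float64(-0.0004), np.float64(0.0546)) clip (np.float64(-0.0514), np.float64(0.0688)) handle top (np.float64(-0.0616), np.float64(0.0005))
t 7.72 pos [ 0.6399 -0.2559  0.1579] toolx yaw -0.1176 zaxis [ 0.011 -0.005 -1.   ] units [ -4.38 -12.87   0.21]
```

View pics/both3.png

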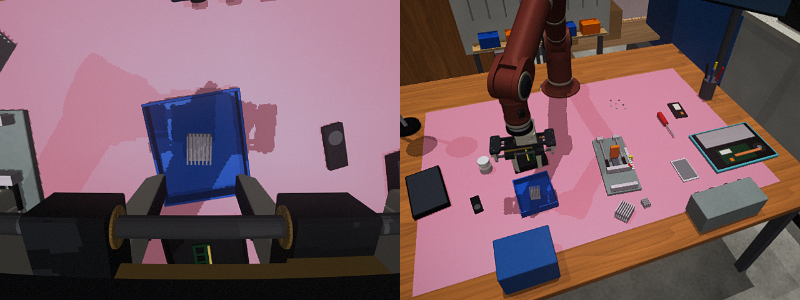

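The sink rests alone in the blue tray, at (199,149) in the left half. The holder fit is consistent, with the handle at (0.569,0.0765) and the clip 51 mm on the pull side. I'll go there and turn back so the fingers close along the pull.

Emit:
drive_tool --pt "0 0 0 -0.35 -1 0 -1" --pt "0 0 0 -0.35 -1 0 -1" --pt "0 0 0 -0.35 -1 0 -1" --pt "0 0 0 -0.35 -1 0 -1" --pt "0 0 0 -0.35 -1 0 -1" --pt "0 0 0 -0.35 -1 0 -1" --pt "0 0 0 -0.35 -1 0 -1" --pt "0 0 0 -0.35 -1 0 -1"

```text
time_s: 8.48
tool_pos: [0.589, -0.0453, 0.149]
tcp_rot: [-3.136, 0.185, 0.005]
force: [-0.2, -0.2, -0.7]
finger_gap: 0.0932
grasp_force: 0.0
```

Emit:
drive_tool --pt "0 0 0 -0.35 -1 0 -1" --pt "0 0 0 -0.35 -1 0 -1" --pt "0 0 0 -0.35 -1 0 -1" --pt "0 0 0 -0.35 -1 0 -1" --pt "0 0 0 0 -0.8 0 -1" --pt "0 0 -1 0 0 0 -1" --pt "0 0 -1 0 0 0 -1" --pt "0 0 -1 0 0 0 -1"

```text
time_s: 9.15
tool_pos: [0.5686, 0.0773, 0.149]
tcp_rot: [3.117, 0.392, -0.005]
force: [0.0, -0.2, -0.2]
finger_gap: 0.0933
grasp_force: 0.0
```

Emit:
drive_tool --pt "0 0 -1 0 0 0 -1" --pt "0 0 -1 0 0 0 -1" --pt "0 0 -1 0 0 0 -1" --pt "0 0 -1 0 0 0 -1" --pt "0 0 -1 0 0 0 -1" --pt "0 0 -1 0 0 0 -1" --pt "0 0 -1 0 0 0 -1" --pt "0 0 -1 0 0 0 -1"

```text
time_s: 9.82
tool_pos: [0.5687, 0.0763, 0.1491]
tcp_rot: [-2.584, -1.784, 0.004]
force: [-0.3, 0.1, 0.3]
finger_gap: 0.0933
grasp_force: 0.0
```

Emit:
drive_tool --pt "0 0 -1 0 0 0 -1" --pt "0 0 -1 0 0 0 -1" --pt "0 0 0 0 0 0 -1" --pt "0 0 0 0 0 0 -1"

```text
time_s: 10.15
tool_pos: [0.569, 0.0762, 0.1494]
tcp_rot: [-2.361, -2.07, 0.003]
force: [0.5, 0.3, -0.2]
finger_gap: 0.0927
grasp_force: 0.0
```

```bash
python3 -c "
from h import *
to(.5691,.0765,.046)"
```

```text
t 10.15 pos [0.569  0.0762 0.1494] toolx yaw 1.4392 zaxis [-0.002  0.    -1.   ] units [0.01 0.01 4.14]
```

Emit:
drive_tool --pt "0 0 -0.1 0 0 0.9 -1" --pt "0 0 0 0 0 0.9 -1" --pt "0 0 0 0 0 0.9 -1" --pt "0 0 0 0 0 0.9 -1" --pt "0 0 0 0 0 0.5 -1" --pt "0 0 0 0 0 0 -1" --pt "0 0 0 0 0 0 1" --pt "0 0 0 0 0 0 1"

```text
time_s: 10.82
tool_pos: [0.5705, 0.0766, 0.0486]
tcp_rot: [2.347, 2.087, 0.002]
force: [0.3, 0.1, 0.1]
finger_gap: 0.0838
grasp_force: 0.0
```

Emit:
drive_tool --pt "0 0 0 0 0 0 1" --pt "0 0 0 0 0 0 1" --pt "0 0 0 0 0 0 1" --pt "0 0 0 0 0 0 1" --pt "0 0 0 0 0 0 1" --pt "0 0 0 0 0 0 1" --pt "0 0 0 0 0 0 1" --pt "0 0 0 0 0 0 1"

```text
time_s: 11.48
tool_pos: [0.5698, 0.0764, 0.0479]
tcp_rot: [-2.347, -2.088, 0.0]
force: [-0.0, -0.1, 0.0]
finger_gap: 0.031
grasp_force: 0.0
```

Emit:
drive_tool --pt "0 0 0 0 0 0 1" --pt "0 0 0 0 0 0 1" --pt "0 0 0 0 0 0 1" --pt "0 0 0 0 0 0 1" --pt "0 0 0 0 0 0 1" --pt "0 0 0 0 0 0 1"

```text
time_s: 11.98
tool_pos: [0.5681, 0.0766, 0.0477]
tcp_rot: [-2.345, -2.087, 0.004]
force: [-5.3, -0.1, 3.4]
finger_gap: 0.0141
grasp_force: 30.0
```

Handle gripped: 14 mm gap at 30 N. Now I pull along tool -y.

Emit:
drive_tool --pt "0 0 0 0 -0.3 0 1" --pt "0 0 0 0 -0.4 0 1" --pt "0 0 0 0 -0.4 0 1" --pt "0 0 0 0 -0.4 0 1" --pt "0 0 0 0 -0.3 0 1" --pt "0 0 0 0 -0.2 0 1" --pt "0 0 0 0 0 0 1" --pt "0 0 0 0 0 0 1"

```text
time_s: 12.65
tool_pos: [0.5232, 0.082, 0.0477]
tcp_rot: [2.345, 2.085, 0.008]
force: [5.8, -0.5, -7.8]
finger_gap: 0.0142
grasp_force: 30.0
```

```bash
python3 -c "
from h import *
s=manip.get_state();print((np.array(s['tool_pos'][:2])-[.63066,.06919])@[np.cos(.118),-np.sin(.118)]+.062,s['force'],s['grasp_force'])
a=snap('wrist','w4.png');p=proj(a,[(.63066-.051*.993+.06*.118,.06919+.051*.118+.06*.993,.025)])[0];print(p)
x,y=max(int(p[0])-80,0),max(int(p[1])-60,0);print(x,y)
cv2.imwrite('pics/c4.png',cv2.resize(a['image'][y:y+120,x:x+160,::-1],None,fx=4,fy=4,interpolation=cv2.INTER_CUBIC))"
```

```text
-0.04620114156785399 [ 5.81596578 -0.49872729 -7.76528001] 30.03727287054062
[428.99041012 173.99192366]
348 113
```

View pics/c4.png

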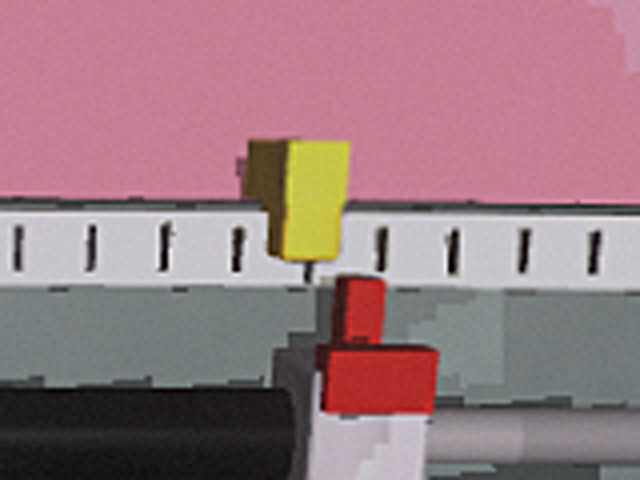

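The crop shows the clip's top centre at about (312,258) and the pointer tip at about (362,279). The clip's 8 mm spans about 56 px, so the pointer is still about 6.5 mm short.

Emit:
drive_tool --pt "0 0 0 0 -0.1 0 1" --pt "0 0 0 0 -0.1 0 1" --pt "0 0 0 0 -0.08 0 1" --pt "0 0 0 0 0 0 1" --pt "0 0 0 0 0 0 1" --pt "0 0 0 0 0 0 1" --pt "0 0 0 0 0 0 1"

```text
time_s: 13.28
tool_pos: [0.5171, 0.0828, 0.0477]
tcp_rot: [2.344, 2.084, 0.009]
force: [7.3, -0.5, -7.3]
finger_gap: 0.0138
grasp_force: 30.0
```

```bash
python3 -c "
from h import *
s=manip.get_state();print((np.array(s['tool_pos'][:2])-[.63066,.06919])@[np.cos(.118),-np.sin(.118)]+.062,s['force'],s['grasp_force'])
a=snap('wrist','w5.png');p=proj(a,[(.63066-.051*.993+.06*.118,.06919+.051*.118+.06*.993,.025)])[0];print(p)
x,y=max(int(p[0])-80,0),max(int(p[1])-60,0);print(x,y)
cv2.imwrite('pics/c5.png',cv2.resize(a['image'][y:y+120,x:x+160,::-1],None,fx=4,fy=4,interpolation=cv2.INTER_CUBIC))"
```

```text
-0.052332474346477434 [ 7.31119485 -0.52595215 -7.30519705] 30.030350983142853
[440.41142172 174.02339103]
360 114
```

View pics/c5.png

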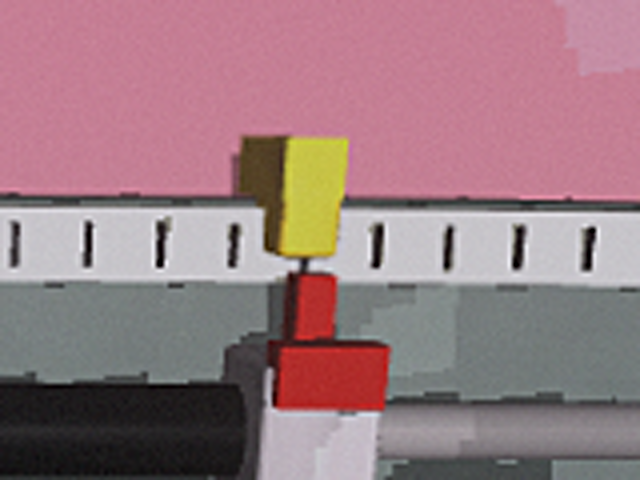

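The pointer tip at (313,275) lines up with the clip centre at (308,255), within about 1 mm. I'll hold still briefly, then hand in.

Emit:
drive_tool --pt "0 0 0 0 0 0 1" --pt "0 0 0 0 0 0 1" --pt "0 0 0 0 0 0 1" --pt "0 0 0 0 0 0 1" --pt "0 0 0 0 0 0 1" --pt "0 0 0 0 0 0 1"

```text
time_s: 13.83
tool_pos: [0.5171, 0.0828, 0.0477]
tcp_rot: [2.344, 2.084, 0.009]
force: [7.1, 0.5, -6.7]
finger_gap: 0.0138
grasp_force: 30.0
```

```bash
python3 -c "
from h import *
print(manip.get_state()['tool_pos'],manip.hand_in())"
```

```text
the job is handed in; nothing more can be done
[0.51710291 0.08276622 0.04770793] None
```

The job is handed in at about 14 s: the heat sink rests in the blue tray, and the fingers hold the orange handle with the pointer within about 1 mm of the yellow clip; hand-in returned no verdict.

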